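Heft two washer tubs, keep out the fuller one

ROBOT

A 6-joint arm with a two-finger parallel gripper is mounted at the origin on the work surface. World frame = base frame: x ahead of the robot, y to its left, z up, the work surface at z = 0. Lengths are in m, angles in rad, forces in N, time in s.
With the tool pointing down it reaches from about 0.325 to 0.775 m from the base axis. Payload 5.5 kg.
Tool frame: the origin (TCP) lies midway between the tips of the shut fingers; the grasp point (between the pads) lies 19 mm behind it; z points along the fingers, y is the line along which they close (so a half turn about z gives the same grasp; the last joint's range is limited). The gripper opens to 85 mm and grips with 20 to 120 N. Pads are 22 mm wide; open, the fingers measure 114 mm over their backs; the gripper's body (76 mm by 85 mm) begins 54 mm behind the grasp point. The pads swing forward as they close: fully open they stand 13 mm farther back than shut.
Start: joints at [-1.265, 0.091, 1.231, -0, 1.82, -0.057], TCP at [0.213, -0.561, 0.231] pointing down, gripper open.
Joint ranges: [-2.87, 2.87], [-0.86, 2.18], [0.17, 2.46], [-1.51, 4.65], [0.06, 2.69], [-2.65, 2.65]. Speed limits (rad/s): [2.57, 2.57, 3.01, 3.14, 3.14, 3.14].

INTERFACE

Orientations are given as a rotation vector (axis times angle).
In Python, from workcell import manip gives the robot as it stands.
- The arm moves only by the shell command python3 -m inch 'ROWS' [FORCE]. ROWS is JSON, a list of rows, each a list of 7 numbers: the shift along the tool's x, y, z scaled (see below), then the turn, a rotation vector about the tool's x, y, z scaled (see below), then the closure, from -1 (fully open) to 1 (shut). In form: [[tx, ty, tz, ax, ay, az, claw], ...]. A call has 1 to 8 rows; each row shifts and turns the commanded pose from where the row before left it, along the tool's axes as they then stand; what a row does not reach is not made up. The controller multiplies each number of a shift by 0.04 m and each number of a turn by 5 degrees. A row lasts 1/10 s, in which the tool goes at most 50 mm and 8.59 degrees, less where a joint would pass 70% of its speed; a pose out of reach is approached as far as the arm can. A call with a number of a shift or a turn outside -1 to 1 is refused whole. A call with a gripper value outside its range is refused whole. The fingers move at their own pace and stop on an object; FORCE is the grip in N (left out, the last holds). Time passes only in rows, so rows that do not move let the fingers close. It gives the time, the measured TCP pose, the force, the opening and the grip force at its end, in the units of the state.
- manip.sense(): the state, without advancing time (a new reading comes with each control period).
- manip.camera(name): name is "scene" or "top" or "wrist"; returns a dict with "pixels" (420x560x3 uint8, red, green, blue), "fx", "fy", "cx", "cy" (pixels), "R" (3x3) and "t" (3): a world point X has camera coordinates R X + t; the wrist camera has in their place "T_tool_cam" (4x4, takes a point from camera to tool coordinates, whose origin is the TCP and whose axes are the flange's). Camera axes: x right, y down, z forward; pixel columns grow to the right and rows downward; lengths in m; the calibration is good to about 2 mm. The wrist camera is an equidistant fisheye: a pixel r from the principal point sees the ray r / f radians off the axis. A picture is of the moment at which its call begins: read the wrist's pose just before it. There is no depth.
- manip.finish_job(): hands the job in; it is judged then, once.
The state is a dict: "time": time; "q": joint angles; "qd": joint speeds; "tau": joint torques, N m; "ee_pos": TCP position; "orientation": TCP orientation; "wrist_force": force on the tool from outside, world axes, zero at the start; "moment": the same for the moment, N m; "width": opening from 0.0 (shut) to 1.0 (fully open); "finger_force": force on a finger pad.
Only numpy, scipy, OpenCV 4.12 (cv2) and the standard library are available. Lean on these libraries where they do the work, as an engineer would, in place of code of your own. Each camera call takes 0.05 s, during which the arm holds its last target. There are 200 camera calls.

TASK

Two identical closed tubs of washers stand on the yellow panel and one holds many more washers than the other: lift them in turn and feel which is heavier. Set the lighter tub down upright in the grey tote, without dropping it, and finish still holding the heavier one upright and steady about 10 cm above the middle of the white shutter, where I am fitting the hinges; do not put it down or let go. Keep both tubs upright throughout and leave the two paint bottles and the marker where they are.

Things in the scene. Friction and masses are not known exactly. Their poses are not given: they have to be found in the camera images.
- tub_a_center (a point): centre, half-way up, of one of two identical round tubs standing on the panel: white body 52 mm across, blue screw lid 54 mm across (top 24 mm), 80 mm tall, so underside and top are 40 mm from this point; z up its axis. Best taken by the lid. Closed, 0.15 to 0.55 kg; washers inside may shift a few mm. The tubs differ by over 0.15 kg; only weight tells which is heavier, and it varies
- tub_b_center (a point): the same for the other of the two identical round tubs standing on the panel: white body 52 mm across, blue screw lid 54 mm across (top 24 mm), 80 mm tall, so underside and top are 40 mm from this point; z up its axis. Best taken by the lid. Closed, 0.15 to 0.55 kg; washers inside may shift a few mm. The tubs differ by over 0.15 kg; only weight tells which is heavier, and it varies
- tote_in (a point): centre of the inner floor of the grey open plastic tote, 200 mm (its x) by 300 mm (its y), walls 60 mm high and 4 mm thick, floor 4 mm thick, empty and fixed; inside 192 by 292 mm. Axes are the tote's own, z up
- tote: the same grey tote; origin under its centre, on the panel (4 mm below point tote_in)
- shutter_mid (a point): middle of the upper face of the white slotted shutter leaf, 460 mm (its x) by 300 mm (its y), 20 mm thick, lying flat and fixed on the panel, so this point is 20 mm above the panel
- brown_bottle_center (a point): brown paint bottle with black cap, 34 mm across, 102 mm tall, standing, loose; this point is on its axis 50 mm above its foot. Leave alone
- green_bottle_center (a point): green paint bottle with black cap, 34 mm across, 102 mm tall, standing, loose; this point is on its axis 50 mm above its foot. Leave alone
- marker_center (a point): black and white marker pen, 130 mm long along its x, 12 mm thick, lying on the panel, loose; its middle. Leave alone
Not all that is in view belongs to the job. Leave any orange or red look-alike of the part that bears tub_a_center alone.

How it is judged:
On the way:
1. one tub is lifted clear of the panel (its underside 40 mm up) while the other has not been moved (((height (world z) of tub_a_center above 0.08 m and contact force between the fingers and tub_a above 1 N and distance of tub_b_center from where it was at the start of the episode below 0.02 m) or (height (world z) of tub_b_center above 0.08 m and contact force between the fingers and tub_b above 1 N and distance of tub_a_center from where it was at the start of the episode below 0.02 m))), for 0.2 s.
At the end, for the whole second after the job is handed in: Lighter tub (under 2.9 N on the tote floor; the heavier exceeds 3.5 N) stands in the tote, upright to 0.1 rad, still, not touched by the fingers; heavier held by the fingers, still, upright to 0.2 rad, within 60 mm sideways of the shutter's middle, its underside 50 to 180 mm above the shutter (((contact force between the fingers and tub_a above 2 N and height (world z) of tub_a_center between 0.11 and 0.24 m and horizontal distance between tub_a_center and shutter_mid below 0.06 m and angle between tub_a_center's own z axis and vertical below 0.2 rad and linear speed of each of tub_a, tub_b below 0.03 m/s and contact force between tub_b and tote between 0.5 and 2.9 N and z of tub_b_center in the frame of tote_in between 0.03 and 0.05 m and angle between tub_b_center's own z axis and vertical below 0.1 rad and contact force between the fingers and tub_b below 0.05 N) or (contact force between the fingers and tub_b above 2 N and height (world z) of tub_b_center between 0.11 and 0.24 m and horizontal distance between tub_b_center and shutter_mid below 0.06 m and angle between tub_b_center's own z axis and vertical below 0.2 rad and linear speed of each of tub_b, tub_a below 0.03 m/s and contact force between tub_a and tote between 0.5 and 2.9 N and z of tub_a_center in the frame of tote_in between 0.03 and 0.05 m and angle between tub_a_center's own z axis and vertical below 0.1 rad and contact force between the fingers and tub_a below 0.05 N))); the arm keeps its last pose, push and grip.
It fails at once if a tub is let go (no finger touching it) with its underside more than 50 mm above the panel ((height (world z) of tub_a_center above 0.09 m and contact force between the fingers and tub_a below 0.05 N) or (height (world z) of tub_b_center above 0.09 m and contact force between the fingers and tub_b below 0.05 N)).
It fails at once if a tub is tipped more than 0.5 rad from upright (angle between any of tub_a_center, tub_b_center's own z axis and vertical above 0.5 rad).
It fails at once if a paint bottle or the marker is moved more than 30 mm (distance of any of brown_bottle_center, green_bottle_center, marker_center from where it was at the start of the episode above 0.03 m).
It also fails if it takes over 72 s, if anything falls off the work surface, if the arm or the gripper's body presses on something with over 40 N, if the wrist force passes 120 N, or if a joint passes its speed limit or range.

## Working session

There is one attempt and no reset: what is moved stays moved. The work goes in short steps, Python scripts to look and compute and a shell command to move; the robot and the scene stay as the last step left them, time stands still between calls to the robot, and variables do not carry over. Pictures are saved under pics/ and viewed, at most 10 in all, crops included, and the job is handed in when it is done.

```bash
mkdir -p pics; ls
python3 - <<'E'
from workcell import manip
import cv2,numpy as np
print(manip.sense())
for n in("scene","top"):
    c=manip.camera(n); cv2.imwrite(f"pics/{n}0.png",c["pixels"][:,:,::-1]); print(n,{k:np.round(v,4).tolist() for k,v in c.items() if k!="pixels"})
E
```

```text
pics
{'time': 0.0, 'q': array([-1.26471976e+00,  9.18983372e-02,  1.23187856e+00, -7.39283004e-06,
        1.81984734e+00, -5.66976662e-02]), 'qd': array([-0.00071669,  0.00206375, -0.00033476,  0.00051342, -0.00074569,
        0.0005696 ]), 'tau': array([-4.99341950e-04, -4.58737528e+01, -4.18024600e+01, -1.55551165e-04,
        1.17891826e-02,  7.55375538e-06]), 'ee_pos': array([ 0.21283018, -0.56066973,  0.2301314 ]), 'orientation': array([-3.08807160e+00, -5.66358519e-01,  4.07786817e-04]), 'wrist_force': array([ 0.47583394,  0.36178797, -0.65220788]), 'moment': array([ 0.00320429,  0.01415561, -0.00931204]), 'finger_force': 0.0, 'width': 1.0008883657691714}
scene {'fx': 382.3807, 'fy': 382.3807, 'cx': 276.451, 'cy': 211.615, 'R': [[-0.0094, 0.9999, 0.0038], [0.7879, 0.0098, -0.6158], [-0.6158, -0.0028, -0.7879]], 't': [0.0126, -0.3666, 1.1952]}
top {'fx': 391.3947, 'fy': 391.3947, 'cx': 280.0423, 'cy': 211.4447, 'R': [[0.0145, -0.9999, 0.0049], [-0.9962, -0.0149, -0.0858], [0.0858, -0.0037, -0.9963]], 't': [-0.0232, 0.545, 1.0099]}
```

View pics/top0.png

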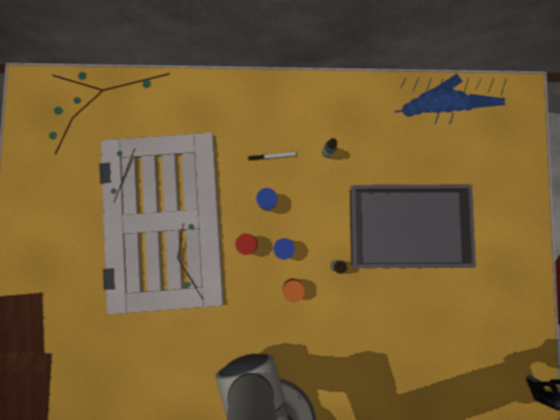

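View pics/scene0.png

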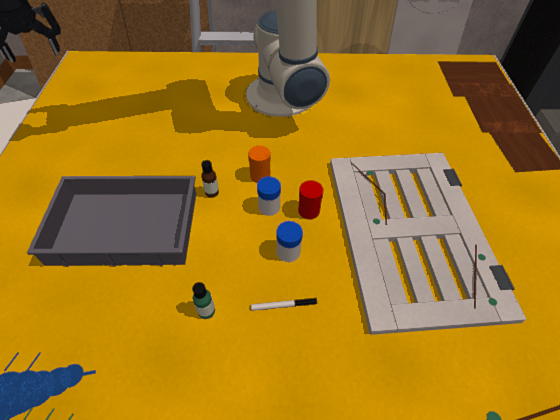

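The top view shows the blue lids at (267,199) and (285,249), with look-alikes at (246,244) red and (293,290) orange. The bottles are at (340,267) and (331,147), the marker at (272,156), the tote centre at about (413,226) and the shutter centre at about (161,223). The scene view agrees.

```bash
cat > h.py <<'E'
from workcell import manip
import cv2,numpy as np
from scipy.spatial.transform import Rotation as Ro
def ray(c,u,v,z):
    d=c["R"].T@np.array([(u-c["cx"])/c["fx"],(v-c["cy"])/c["fy"],1]); o=-c["R"].T@c["t"]
    return o+d*(z-o[2])/d[2]
def st():
    s=manip.sense(); return s
def blobs(img,kind):
    h=cv2.cvtColor(img,cv2.COLOR_RGB2HSV); H,S,V=cv2.split(h)
    m={"blue":(H>100)&(H<130)&(S>150)&(V>60),"red":((H<4)|(H>174))&(S>180)&(V>60),"orange":(H>5)&(H<14)&(S>180)&(V>120),
       "white":(S<60)&(V>110),"grey":(S<70)&(V<100)&(V>40)}[kind].astype(np.uint8)
    m=cv2.morphologyEx(m,cv2.MORPH_OPEN,np.ones((3,3)))
    cs,_=cv2.findContours(m,cv2.RETR_EXTERNAL,cv2.CHAIN_APPROX_NONE)
    return [c for c in cs if cv2.contourArea(c)>120]
E
python3 - <<'E'
from h import *
c=manip.camera("top")
for k,z in(("blue",.08),("red",.08),("orange",.08),("white",.02),("grey",.06)):
    for b in blobs(c["pixels"],k):
        r=cv2.minAreaRect(b); 
        P=[ray(c,*p,z)[:2] for p in cv2.boxPoints(r)]
        print(k,np.round(r[0]),ray(c,*r[0],z)[:2].round(3),"sides",np.linalg.norm(P[0]-P[1]).round(3),np.linalg.norm(P[1]-P[2]).round(3),"dir01",(P[1]-P[0]).round(3))
for n,u,v,z in(("brown",340,267,.1),("green",331,147,.1),("marker",272,156,.006)): print(n,ray(c,u,v,z).round(3))
s=manip.camera("scene")
for b in blobs(s["pixels"],"blue"):
    r=cv2.boundingRect(b); print("scene blue",r,ray(s,r[0]+r[2]/2,r[1]+r[3]/2,.072).round(3))
E
```

```text
blue [284. 248.] [ 0.448 -0.025] sides 0.042 0.042 dir01 [ 0.001 -0.042]
blue [266. 198.] [0.574 0.019] sides 0.043 0.045 dir01 [ 0.001 -0.043]
blue [448.  97.] [ 0.842 -0.442] sides 0.036 0.064 dir01 [ 0.035 -0.007]
red [246. 244.] [0.458 0.068] sides 0.045 0.044 dir01 [ 0.001 -0.045]
orange [293. 291.] [ 0.345 -0.05 ] sides 0.049 0.048 dir01 [ 0.001 -0.049]
white [227. 388.] [0.093 0.113] sides 0.043 0.049 dir01 [ 0.007 -0.043]
white [555. 231.] [ 0.504 -0.744] sides 0.021 0.095 dir01 [ 0.    -0.021]
white [159. 223.] [0.51  0.303] sides 0.309 0.462 dir01 [ 0.024 -0.308]
grey [266. 387.] [0.11  0.014] sides 0.239 0.152 dir01 [ 0.003 -0.239]
grey [109. 278.] [0.367 0.411] sides 0.025 0.052 dir01 [ 0.    -0.025]
grey [412. 226.] [ 0.51  -0.352] sides 0.316 0.209 dir01 [ 0.005 -0.316]
grey [556. 185.] [ 0.621 -0.722] sides 0.018 0.057 dir01 [ 0.    -0.018]
grey [105. 173.] [0.634 0.435] sides 0.026 0.052 dir01 [ 0.    -0.026]
grey [552. 123.] [ 0.783 -0.722] sides 0.034 0.222 dir01 [ 0.001 -0.034]
grey [  2. 100.] [0.822 0.712] sides 0.01 0.145 dir01 [ 0.   -0.01]
grey [280.  36.] [ 1.008 -0.007] sides 1.493 0.2 dir01 [ 0.026 -1.493]
brown [ 0.406 -0.162  0.1  ]
green [ 0.701 -0.139  0.1  ]
marker [0.698 0.009 0.006]
scene blue (0, 365, 83, 55) [ 0.884 -0.37   0.072]
scene blue (277, 222, 25, 26) [0.582 0.019 0.072]
scene blue (258, 177, 22, 23) [ 0.456 -0.025  0.072]
```

```bash
python3 -m inch '[[0.5,-0.5,0,0,0,0,-1],[0.8,-0.8,0,0,0,0,-1],[0.8,-0.8,0,0,0,0,-1],[0.8,-0.8,0,0,0,0,-1],[0.8,-0.8,0,0,0,0,-1],[0.8,-0.8,0,0,0,0,-1],[0.8,-0.8,0,0,0,0,-1],[0.8,-0.8,0,0,0,0,-1]]' 30; python3 -m inch '[[0.8,-0.8,0,0,0,0,-1],[0.8,-0.8,0,0,0,0,-1],[0.8,-0.8,0,0,0,0,-1],[0.8,-0.8,0,0,0,0,-1],[0.8,-0.8,0,0,0,0,-1],[0.5,-0.5,0,0,0,0,-1]]'; python3 -m inch '[[0,0,0,0,0,-0.9,-1],[0,0,0,0,0,-1,-1],[0,0,0,0,0,-1,-1],[0,0,0,0,0,-1,-1],[0,0,0,0,0,-0.9,-1],[0,0,0,0,0,0,-1],[0,0,0,0,0,0,-1],[0,0,0,0,0,0,-1]]'
cat >> h.py <<'E'
def wray(c,s,u,v,z):
    x,y=(u-c["cx"])/c["fx"],(v-c["cy"])/c["fy"]; r=np.hypot(x,y); k=np.sin(r)/r if r>1e-9 else 1
    T=c["T_tool_cam"]; R=Ro.from_rotvec(s["orientation"]).as_matrix()
    d=R@T[:3,:3]@np.array([x*k,y*k,np.cos(r)]); o=R@T[:3,3]+s["ee_pos"]
    return o+d*(z-o[2])/d[2]
def look(name):
    s=manip.sense(); c=manip.camera("wrist"); cv2.imwrite(f"pics/{name}.png",c["pixels"][:,:,::-1])
    R=Ro.from_rotvec(s["orientation"]).as_matrix(); print("tcp",s["ee_pos"].round(4),"y",R[:,1].round(3),"z",R[:,2].round(3),"q",s["q"].round(2),"F",s["wrist_force"].round(2))
    for b in blobs(c["pixels"],"blue"):
        (u,v),r=cv2.minEnclosingCircle(b); P=wray(c,s,u,v,.08); W=np.array([wray(c,s,*q[0],.08) for q in b]); rad=np.linalg.norm(W-P,axis=1)
        cc=(W.max(0)+W.min(0))/2
        print("blue px",round(u),round(v),round(r),"P",P.round(4),"mid",cc.round(4),"ext",(W.max(0)-W.min(0)).round(3),"tool units",(R.T@(P-s["ee_pos"])/.04).round(2))
E
python3 -c "
from h import *
look('w1')"
```

```text
time: 1.0
ee_pos: [0.3547, -0.2445, 0.2312]
orientation: [3.09, 0.566, 0.0]
wrist_force: [0.9, -0.0, 0.5]
width: 0.999
finger_force: 0.0
time: 1.6
ee_pos: [0.4594, -0.0113, 0.2311]
orientation: [-3.089, -0.57, -0.0]
wrist_force: [0.4, -0.1, 0.0]
width: 1.0
finger_force: 0.0
time: 2.4
ee_pos: [0.4588, -0.0141, 0.2312]
orientation: [-2.906, -1.195, 0.0]
wrist_force: [0.1, -0.6, 0.4]
width: 0.999
finger_force: 0.0
tcp [ 0.4588 -0.0141  0.2312] y [ 0.703 -0.711 -0.   ] z [-0.  0. -1.] q [-0.1  -0.29  1.59 -0.    1.84  0.69] F [ 0.09 -0.59  0.41]
blue px 288 200 28 P [ 0.4535 -0.024   0.08  ] mid [ 0.4526 -0.0247  0.08  ] ext [0.052 0.052 0.   ] tool units [-0.27  0.08  3.78]
blue px 349 76 29 P [0.5746 0.0195 0.08  ] mid [0.5749 0.019  0.08  ] ext [0.053 0.051 0.   ] tool units [2.65 1.44 3.78]
```

View pics/w1.png

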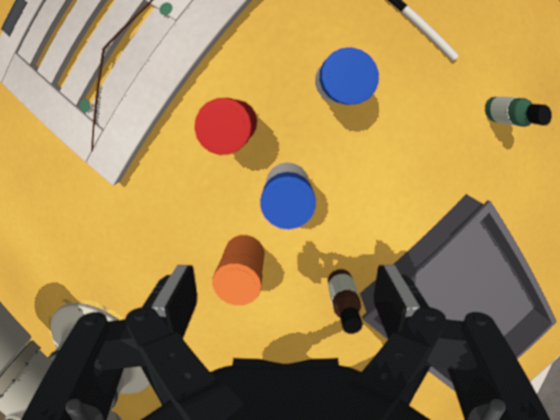

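The wrist view shows the near lid at (288,200) and the far lid at (349,76). Both measure 52 mm, and the finger line has clear ground on both sides of the near lid. I'll take a force baseline, then descend and close.

```bash
cat >> h.py <<'E'
def weigh(n=12):
    F=[]
    for i in range(n): manip.camera("wrist"); F.append(manip.sense()["wrist_force"])
    F=np.array(F); s=manip.sense(); print("F",F.mean(0).round(2),"sd",F.std(0).round(2),"ff",s["finger_force"],"w",s["width"],"tcp",s["ee_pos"].round(4),"t",s["time"])
E
python3 -c "
from h import *
weigh()"
python3 -m inch '[[-0.27,0.09,0,0,0,0,-1],[0,0,0.7,0,0,0,-1],[0,0,0.7,0,0,0,-1],[0,0,0.7,0,0,0,-1],[0,0,0.7,0,0,0,-1],[0,0,0.7,0,0,0,-1],[0,0,0.7,0,0,0,-1],[0,0,0.5,0,0,0,-1]]'
python3 -m inch '[[0,0,0,0,0,0,-1],[0,0,0,0,0,0,-1],[0,0,0,0,0,0,-0.2],[0,0,0,0,0,0,0.2],[0,0,0,0,0,0,1],[0,0,0,0,0,0,1],[0,0,0,0,0,0,1],[0,0,0,0,0,0,1]]' 40
```

```text
F [-0.09  0.26  0.  ] sd [0.41 0.32 0.47] ff 0.0 w 1.0028466473328983 tcp [ 0.4589 -0.0141  0.2313] t 3.05
time: 3.85
ee_pos: [0.4526, -0.0248, 0.0412]
orientation: [-2.904, -1.196, 0.003]
wrist_force: [-0.5, -0.8, -1.5]
width: 1.001
finger_force: 0.0
time: 4.65
ee_pos: [0.4546, -0.0242, 0.0451]
orientation: [2.903, 1.197, 0.004]
wrist_force: [-1.4, 0.7, 5.1]
width: 0.624
finger_force: 41.4
```

```bash
python3 -m inch '[[0,0,-0.3,0,0,0,1],[0,0,-0.6,0,0,0,1],[0,0,-0.7,0,0,0,1],[0,0,-0.7,0,0,0,1],[0,0,-0.5,0,0,0,1],[0,0,-0.2,0,0,0,1],[0,0,0,0,0,0,1],[0,0,0,0,0,0,1]]'
python3 -c "
from h import *
manip.camera('wrist');weigh(16);c=manip.camera('scene');cv2.imwrite('pics/s1.png',c['pixels'][80:330,150:400,::-1])"
```

```text
time: 5.45
ee_pos: [0.4533, -0.0242, 0.1621]
orientation: [-2.904, -1.197, 0.002]
wrist_force: [-0.5, 0.9, -3.3]
width: 0.623
finger_force: 42.6
F [-0.02 -0.07 -1.64] sd [0.57 0.44 0.41] ff 42.57126844022423 w 0.623208359116432 tcp [ 0.4538 -0.0243  0.1634] t 6.3
```

View pics/s1.png

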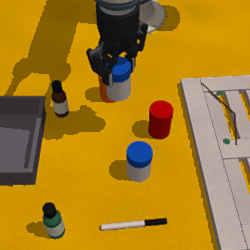

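Tub 1 weighs about 1.6 N (0.17 kg), so it's the lighter one, and it's held upright. I'll carry it to the tote.

```bash
python3 -m inch '[[-0.3,0.45,0,0,0,0,1],[-0.5,0.75,0,0,0,0,1],[-0.64,0.94,0,0,0,0,1],[-0.64,0.94,0,0,0,0,1],[-0.64,0.94,0,0,0,0,1],[-0.64,0.94,0,0,0,0,1],[-0.5,0.75,0,0,0,0,1],[-0.5,0.7,0,0,0,0,1]]'
python3 -m inch '[[0,0,0,0,0,0,1],[0,0,0,0,0,0,1],[0,0,0.4,0,0,0,1],[0,0,0.6,0,0,0,1],[0,0,0.6,0,0,0,1],[0,0,0.5,0,0,0,1],[0,0,0.3,0,0,0,1],[0,0,0.2,0,0,0,1]]'
python3 -m inch '[[0,0,0,0,0,0,1],[0,0,0,0,0,0,1],[0,0,0.05,0,0,0,1],[0,0,0,0,0,0,1],[0,0,0,0,0,0,1]]'
python3 -c "
from h import *
weigh(4);c=manip.camera('wrist');cv2.imwrite('pics/w2.png',c['pixels'][:,:,::-1])"
```

```text
time: 7.15
ee_pos: [0.5106, -0.331, 0.1629]
orientation: [-2.905, -1.196, 0.0]
wrist_force: [0.1, 1.4, -1.8]
width: 0.618
finger_force: 43.0
time: 7.95
ee_pos: [0.5102, -0.3277, 0.0576]
orientation: [-2.902, -1.198, 0.001]
wrist_force: [0.9, -0.3, -0.6]
width: 0.618
finger_force: 42.9
time: 8.45
ee_pos: [0.5108, -0.3293, 0.0578]
orientation: [2.904, 1.196, 0.001]
wrist_force: [0.2, 0.6, -1.6]
width: 0.622
finger_force: 42.9
F [-0.58  0.09 -1.88] sd [0.49 0.24 0.39] ff 42.86234091385268 w 0.6226560132220261 tcp [ 0.5106 -0.3292  0.0574] t 8.65
```

View pics/w2.png

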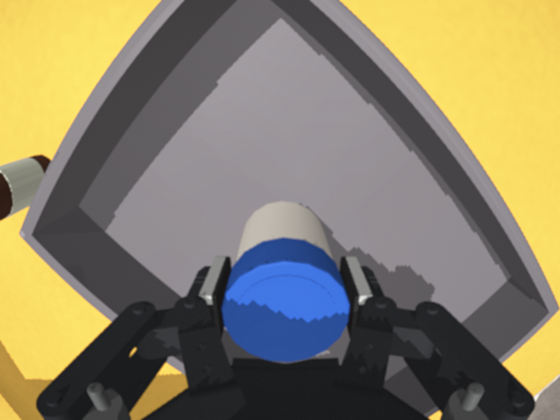

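The tub hangs upright inside the tote, lid at (288,300), with no contact yet. I'll lower it gently.

```bash
python3 -m inch '[[0,0,0.1,0,0,0,1],[0,0,0,0,0,0,1],[0,0,0,0,0,0,1]]'
for i in 1 2 3; do python3 -m inch '[[0,0,0.05,0,0,0,1],[0,0,0,0,0,0,1],[0,0,0,0,0,0,1]]' | egrep 'pos|wrist'; done
```

```text
time: 9.0
ee_pos: [0.5104, -0.329, 0.0529]
orientation: [-2.904, -1.197, 0.001]
wrist_force: [0.1, -0.1, -2.7]
width: 0.627
finger_force: 42.9
ee_pos: [0.5105, -0.329, 0.0512]
wrist_force: [0.4, 0.5, -2.1]
ee_pos: [0.5106, -0.3291, 0.0493]
wrist_force: [-0.9, 0.4, -1.2]
ee_pos: [0.5107, -0.3291, 0.0492]
wrist_force: [-2.4, 2.8, 7.4]
```

Contact: z stopped at 0.049 as expected. I'll release and rise.

```bash
python3 -m inch '[[0,0,0,0,0,0,0.1],[0,0,0,0,0,0,-0.3],[0,0,0,0,0,0,-0.5],[0,0,0,0,0,0,-1],[0,0,0,0,0,0,-1],[0,0,0,0,0,0,-1]]'
python3 -m inch '[[0,0,-0.3,0,0,0,-1],[0,0,-0.7,0,0,0,-1],[0,0,-0.9,0,0,0,-1],[0,0,-0.9,0,0,0,-1],[0,0,-0.9,0,0,0,-1],[0,0,-0.7,0,0,0,-1],[0,0,0,0,0,0,-1],[0,0,0,0,0,0,-1]]'
python3 -c "
from h import *
look('w3');weigh()"
```

```text
time: 10.5
ee_pos: [0.5106, -0.3291, 0.0471]
orientation: [-2.905, -1.197, 0.0]
wrist_force: [-0.6, 0.1, 0.2]
width: 0.996
finger_force: 0.0
time: 11.3
ee_pos: [0.5109, -0.3293, 0.2249]
orientation: [2.903, 1.196, 0.002]
wrist_force: [-0.3, -0.3, -0.1]
width: 1.003
finger_force: 0.0
tcp [ 0.5109 -0.3293  0.2249] y [ 0.704 -0.71   0.003] z [ 0.002 -0.002 -1.   ] q [-0.63  0.11  1.22  0.    1.81  0.16] F [-0.31 -0.29 -0.11]
blue px 284 194 29 P [ 0.5093 -0.331   0.08  ] mid [ 0.5085 -0.3316  0.08  ] ext [0.053 0.054 0.   ] tool units [-0.06 -0.01  3.62]
blue px 519 70 71 P [ 0.7792 -0.4083  0.08  ] mid [ 0.8074 -0.4162  0.08  ] ext [0.081 0.165 0.   ] tool units [3.37 6.12 3.64]
F [ 0.19  0.29 -0.15] sd [0.48 0.32 0.49] ff 0.0 w 0.9959658660099325 tcp [ 0.5106 -0.3291  0.2232] t 11.95
```

View pics/w3.png

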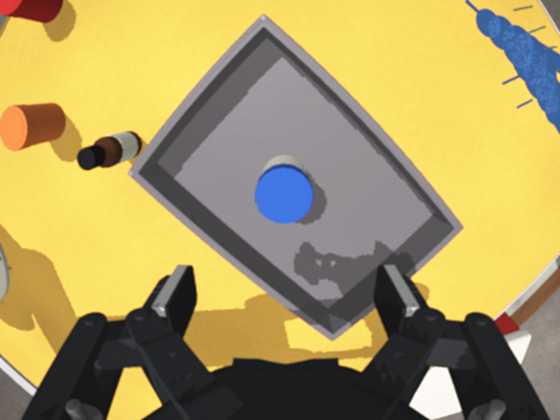

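The lighter tub stands upright in the tote, lid at (284,194). Next, the far tub.

```bash
python3 -m inch '[[0.6,-0.42,0,0,0,0,-1],[0.96,-0.67,0,0,0,0,-1],[1,-0.7,0,0,0,0,-1],[1,-0.7,0,0,0,0,-1],[1,-0.7,0,0,0,0,-1],[1,-0.7,0,0,0,0,-1],[1,-0.7,0,0,0,0,-1],[0.7,-0.46,0,0,0,0,-1]]'
python3 -m inch '[[0,0,0,0,0,0,-1],[0,0,0,0,0,0,-1],[0,0,0,0,0,0,-1]]'
python3 -c "
from h import *
look('w4')"
```

```text
time: 12.75
ee_pos: [0.5744, 0.022, 0.2236]
orientation: [-2.903, -1.2, -0.001]
wrist_force: [-0.6, -0.8, -0.7]
width: 0.998
finger_force: 0.0
time: 13.05
ee_pos: [0.5743, 0.0179, 0.2233]
orientation: [2.905, 1.195, -0.0]
wrist_force: [0.3, -1.4, -0.9]
width: 1.002
finger_force: 0.0
tcp [0.5743 0.0179 0.2233] y [ 0.704 -0.71   0.   ] z [-0. -0. -1.] q [-0.03  0.02  1.32 -0.    1.8   0.76] F [ 0.32 -1.41 -0.9 ]
blue px 423 386 18 P [ 0.5117 -0.3229  0.08  ] mid [ 0.5106 -0.3298  0.08  ] ext [0.057 0.064 0.   ] tool units [-7.11  4.95  3.59]
blue px 286 186 29 P [0.5787 0.0204 0.08  ] mid [0.578  0.0199 0.08  ] ext [0.053 0.053 0.   ] tool units [0.12 0.03 3.58]
```

```bash
python3 -m inch '[[0.1,0.03,0,0,0,0,-1],[0,0,0.6,0,0,0,-1],[0,0,0.8,0,0,0,-1],[0,0,0.8,0,0,0,-1],[0,0,0.8,0,0,0,-1],[0,0,0.7,0,0,0,-1],[0,0,0.5,0,0,0,-1],[0,0,0.25,0,0,0,-1]]' 60
python3 -m inch '[[0,0,0,0,0,0,-1],[0,0,0,0,0,0,-1],[0,0,0,0,0,0,-0.2],[0,0,0,0,0,0,0.2],[0,0,0,0,0,0,1],[0,0,0,0,0,0,1],[0,0,0,0,0,0,1],[0,0,0,0,0,0,1]]'
python3 -m inch '[[0,0,-0.3,0,0,0,1],[0,0,-0.6,0,0,0,1],[0,0,-0.7,0,0,0,1],[0,0,-0.7,0,0,0,1],[0,0,-0.6,0,0,0,1],[0,0,-0.4,0,0,0,1],[0,0,0,0,0,0,1],[0,0,0,0,0,0,1]]'
python3 -c "
from h import *
manip.camera('wrist');weigh(12);c=manip.camera('scene');cv2.imwrite('pics/s2.png',c['pixels'][:,:,::-1])"
```

```text
time: 13.9
ee_pos: [0.5769, 0.02, 0.0426]
orientation: [-2.904, -1.194, 0.005]
wrist_force: [-0.2, -0.3, 0.2]
width: 1.003
finger_force: 0.0
time: 14.7
ee_pos: [0.5788, 0.021, 0.047]
orientation: [2.904, 1.197, 0.004]
wrist_force: [-1.3, 0.9, 5.6]
width: 0.614
finger_force: 63.1
time: 15.5
ee_pos: [0.5778, 0.0209, 0.1763]
orientation: [-2.904, -1.197, 0.002]
wrist_force: [0.1, 0.3, -4.0]
width: 0.618
finger_force: 63.9
F [-0.04 -0.21 -3.91] sd [0.47 0.53 0.49] ff 63.86885761778103 w 0.6106772455344613 tcp [0.5781 0.0208 0.1773] t 16.15
```

View pics/s2.png

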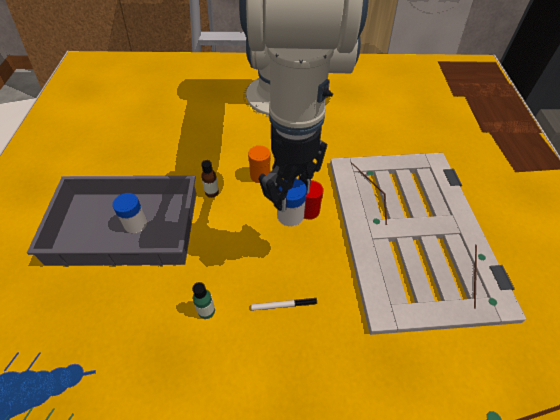

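The second tub weighs 3.9 N, so it's the heavier, and the light one still stands in the tote at (128,213). I'll carry the heavy one over the shutter.

```bash
python3 -m inch '[[0.25,-0.4,0,0,0,0,1],[0.5,-0.8,0,0,0,0,1],[0.58,-0.95,0,0,0,0,1],[0.58,-0.95,0,0,0,0,1],[0.58,-0.95,0,0,0,0,1],[0.58,-0.95,0,0,0,0,1],[0.45,-0.8,0.1,0,0,0,1],[0.25,-0.4,0.15,0,0,0,1]]'
python3 -m inch '[[0,0,0,0,0,0,1],[0,0,0,0,0,0,1],[0,0,0,0,0,0,1],[0,0,0,0,0,0,1],[0,0,0,0,0,0,1],[0,0,0,0,0,0,1],[0,0,0,0,0,0,1],[0,0,0,0,0,0,1]]'
python3 -c "
from h import *
weigh(6);s=manip.sense();print(s['qd'].round(3));c=manip.camera('scene');cv2.imwrite('pics/s3.png',c['pixels'][:,:,::-1])"
```

```text
time: 17.0
ee_pos: [0.5092, 0.3063, 0.1678]
orientation: [-2.902, -1.201, -0.002]
wrist_force: [0.2, 0.6, -3.3]
width: 0.615
finger_force: 64.1
time: 17.8
ee_pos: [0.5105, 0.3029, 0.1673]
orientation: [-2.905, -1.196, -0.0]
wrist_force: [-0.3, 0.6, -3.7]
width: 0.619
finger_force: 64.1
F [-0.04  0.07 -4.18] sd [0.79 0.51 0.42] ff 64.1242367909581 w 0.6127618960910514 tcp [0.5104 0.3031 0.1673] t 18.1
[-0.001  0.    -0.001  0.001  0.     0.   ]
```

View pics/s3.png

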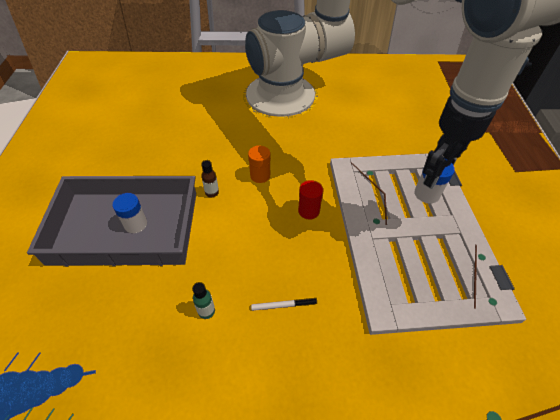

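The heavy tub is held upright at (432,185), which matches the projection of the target point. The light tub is upright in the tote, and the bottles and marker haven't moved.

```bash
python3 -c "
from workcell import manip
print(manip.finish_job())"
```

```text
the job is handed in; nothing more can be done
None
```

The job is handed in: the lighter tub (about 1.6 N) stands upright in the tote, and the heavier one (about 4 N) is held steady and upright about 10 cm above the middle of the shutter; the bottles and marker were left where they were.

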